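# Clean a batch of copper bead blanks

### The arm

A 6-joint arm with a two-finger parallel gripper is mounted at the origin on a cart in front of the work surface, level with it; the furniture and walls round the work are solid. World frame = base frame: x ahead of the robot, y to its left, z up, the work surface at z = 0. Lengths are in m, angles in rad, forces in N, time in s.
With the tool pointing down it reaches from about 0.275 to 0.875 m from the base axis. Payload 12.5 kg.
Tool frame: the origin (TCP) lies at the very end of the fingers, on their centre line; the grasp point (between the pads) lies 19 mm behind it; z points along the fingers, y is the line along which they close (so a half turn about z gives the same grasp; the last joint's range is limited). The gripper opens to 85 mm and grips with 20 to 120 N. Pads are 22 mm wide; open, the fingers measure 114 mm over their backs; the gripper's body (76 mm by 85 mm) begins 54 mm behind the grasp point. The pads swing forward as they close: fully open they stand 13 mm farther back than shut.
Start: joints at [1.182, 0.351, 1.652, -0, 1.139, -0.085], TCP at [0.164, 0.525, 0.231] pointing down, gripper open.
Joint ranges: [-2.75, 2.75], [-0.79, 2.1], [0.01, 2.65], [-1.57, 4.71], [0.07, 3.14], [-2.87, 2.87]. Speed limits (rad/s): [2.22, 2.22, 2.79, 3.14, 3.14, 3.14].

### API

Orientations are given as a 3x3 rotation matrix whose columns are the frame's x, y, z axes.
In Python, from bench import manip gives the robot as it stands. Calls block until the motion is done:
- manip.move_ptp(position, orientation): joint-space move of the TCP to a pose.
- manip.move_l(position, attitude=None, max_speed=0.15): straight line of the TCP; attitude=None keeps the orientation; max_speed is the mean speed in m/s.
- manip.move_j(angles): joint-space move.
- manip.set_gripper(opening, effort=None): opening from 0.0 (shut) to 1.0 (fully open); effort is the grip in N (None keeps the last); returns when the fingers have stopped.
- manip.dwell(seconds).
- manip.inverse_kinematics(position, orientation): joint angles nearest the present ones, or None.
- manip.grab_frame(name): name is "side" or "top" or "wrist"; returns (picture, depth): 400x640x3 uint8, red, green, blue; 400x640 float32, m along the optical axis (not along the pixel's ray), 0 where there is no reading.
- manip.get_calibration(name): a dict with "camera_matrix" (3x3 intrinsics, pixels), "R" (3x3) and "t" (3): a world point X has camera coordinates R X + t. Camera axes: x right, y down, z forward; pixel columns grow to the right and rows downward; lengths in m; the calibration is good to about 2 mm. A picture is of the moment at which its call begins: read the wrist's pose just before it. get_calibration takes no time and is no camera call; for the wrist camera it gives the pose at the moment of the call.
A pose or a line that the arm cannot do raises manip.Unreachable and nothing moves.
- manip.sign_off(): hands the job in; it is judged then, once.
Trained networks look in the newest picture that a camera, given by its name, has taken for a name from the list of things; names that differ only in an ending like _2 or _b are one class to them, and where a whole thing is asked for, a point or a joint stands for the part that bears it (a point fixed in the world has none). Each returns a list of dicts, best first, with "confidence" (0 to 1); they miss things now and then, are a little off and sometimes report something else, mostly with a low value. They report only what shows in the picture. A call takes as long as a camera call. They do not tell look-alikes from the thing itself.
- manip.look_for(camera, name): "at" ([x, y, z] in m, in world coordinates, good to about 4 mm: the middle of the surface that is visible of it).
Readings, each from a call of its own:
- manip.current_time(): time.
- manip.current_qpos(): joint angles.
- manip.current_joint_vel(): joint speeds.
- manip.current_joint_torque(): joint torques, N m.
- manip.current_ee_pos(): TCP position.
- manip.current_tcp_rot(): TCP orientation.
- manip.current_force(): force on the tool from outside, world axes, zero at the start.
- manip.current_ft_torque(): the same for the moment, N m.
- manip.current_grip_width(): opening from 0.0 (shut) to 1.0 (fully open).
- manip.current_grip_force(): force on a finger pad.
Only numpy, scipy, OpenCV 4.12 (cv2) and the standard library are available. Lean on these libraries where they do the work, as an engineer would, in place of code of your own. Each camera call takes 0.05 s, during which the arm holds its last target. There are 200 camera calls.

### The job

Clean this batch of copper bead blanks before enamelling: put every blank from the cork mat into the steel pan with the others, and bring the pan by its handle under the spout of the cleaner dispenser, press the pump head right down to its stop, and draw the pan out again clear of the dispenser (filling and dosing in either order; never pump when the pan is not below). Then stir the blanks with the wooden-handled stirring rod, its end down at the pan's floor and pushing the blanks about, three full turns or so round the pan, without losing any, and stand the rod back in its drip cup. Leave the pan standing flat and do not disturb the glaze jar.

Things in the scene. Friction and masses are not known exactly. Their poses are not given: they have to be found in the camera images.
- pan: loose round steel pan, 0.8 kg, 144 mm across, inside radius 66 mm at the floor to 68 mm at the rim, rim 52 mm high, floor 4 mm thick; origin at the centre of its underside, z up. Black bar handle, 16 mm wide (y), 12 mm high, along the pan's -x from 76 to 176 mm, mid-height 40 mm above the worktop. Grip the handle to slide the pan on the worktop
- pan_grip (a point): grip point on the pan's handle: pan frame (-131, 0, 40) mm; moves with the pan
- dispenser: fixed white pump bottle, 65 mm across, origin at the centre of its foot, z up, its spout points along its -x; grey collar to 159 mm high, head above it
- pump_top (a point): middle of the top of the grey pump head (33 mm across), 191 mm above the worktop when up; goes down with the head
- pump (a joint): pump head: 0 m up, 0.015 m at its stop; a spring pushes it back up, about 3 N at first and 8 N at the stop
- spout (a point): point under which the pan must stand: the outlet of the spout, 86 mm out from the bottle's axis, 170 mm above the worktop (fixed point, marked with the head up; the outlet itself goes down 15 mm with the head)
- drip_cup: fixed upright steel cup, inside diameter 42 mm, outside 47 mm (foot flange 58 mm), 88 mm high, floor 4 mm; origin at the centre of its underside, z up
- rod: loose stirring rod, a straight steel stem with a round wooden grip, 80 g, 170 mm long, standing in the drip cup and leaning on its rim by about 21 degrees; origin at the centre of its round lower end (radius 5 mm), z along the rod up to its top, which is at z = 165 mm. Stem 10 mm thick, grip 16 mm thick from z = 104 to 158 mm
- cork_mat: fixed cork mat, 150 x 150 x 4 mm, on which the blanks to be added lie; origin at the centre of its underside
- blank_in_0: round copper bead blank (rondelle, bulging sides, flat ends), 24 mm across and 16 mm thick, 20 g; origin at its centre, z along its bore (upright when it lies flat); already in the pan at the start
- blank_in_1: round copper bead blank (rondelle, bulging sides, flat ends), 24 mm across and 16 mm thick, 20 g; origin at its centre, z along its bore (upright when it lies flat); already in the pan at the start
- blank_in_2: round copper bead blank (rondelle, bulging sides, flat ends), 24 mm across and 16 mm thick, 20 g; origin at its centre, z along its bore (upright when it lies flat); already in the pan at the start
- blank_in_3: round copper bead blank (rondelle, bulging sides, flat ends), 24 mm across and 16 mm thick, 20 g; origin at its centre, z along its bore (upright when it lies flat); already in the pan at the start
- blank_in_4: round copper bead blank (rondelle, bulging sides, flat ends), 24 mm across and 16 mm thick, 20 g; origin at its centre, z along its bore (upright when it lies flat); already in the pan at the start
- blank_in_5: round copper bead blank (rondelle, bulging sides, flat ends), 24 mm across and 16 mm thick, 20 g; origin at its centre, z along its bore (upright when it lies flat); already in the pan at the start
- blank_0: round copper bead blank (rondelle, bulging sides, flat ends), 24 mm across and 16 mm thick, 20 g; origin at its centre, z along its bore (upright when it lies flat); lies on the cork mat at the start, if present (three to five of them are)
- blank_1: round copper bead blank (rondelle, bulging sides, flat ends), 24 mm across and 16 mm thick, 20 g; origin at its centre, z along its bore (upright when it lies flat); lies on the cork mat at the start, if present (three to five of them are)
- blank_2: round copper bead blank (rondelle, bulging sides, flat ends), 24 mm across and 16 mm thick, 20 g; origin at its centre, z along its bore (upright when it lies flat); lies on the cork mat at the start, if present (three to five of them are)
- blank_3: round copper bead blank (rondelle, bulging sides, flat ends), 24 mm across and 16 mm thick, 20 g; origin at its centre, z along its bore (upright when it lies flat); lies on the cork mat at the start, if present (three to five of them are)
- blank_4: round copper bead blank (rondelle, bulging sides, flat ends), 24 mm across and 16 mm thick, 20 g; origin at its centre, z along its bore (upright when it lies flat); lies on the cork mat at the start, if present (three to five of them are)
- jar: bystander: glaze jar, 51 mm across, 68 mm high, origin at the centre of its foot; leave it alone
There are look-alikes about, which are no part of the job. Of the things that look like the rod, the larger one is meant.

How it is judged:
By the outcome, as a careful person would: the job done as asked, in the order asked, and still so for the second after the job is handed in, with the robot touching nothing.
Of blank_0, blank_1, blank_2, blank_3, blank_4 only 3 to 5 are there at a start; the rules pass over those that are not, and their reading is None.
At some moment in a run one of blank_0, blank_1, blank_2, blank_3, blank_4, pan may be knocked a few centimetres aside while the robot is not near it.
It also fails if it takes over 210 s, if anything falls off the work surface, if the arm or the gripper's body presses on something with over 40 N, if the wrist force passes 120 N, or if a joint passes its speed limit or range.

## Working session

There is one attempt and no reset: what is moved stays moved. The work goes in short steps, each a Python script; the robot and the scene stay as the last script left them, time stands still between calls to the robot, and variables do not carry over. Pictures are saved under pics/ and viewed, at most 14 in all, crops included, and the job is handed in when it is done.

```bash
ls; mkdir -p pics; cat > h.py <<'E'
from bench import manip as m
import numpy as np, cv2
def cal(c):
    d=m.get_calibration(c); return np.array(d["camera_matrix"]),np.array(d["R"]),np.array(d["t"])
def grab(c,name=None):
    k=cal(c); p,d=m.grab_frame(c)
    if name: cv2.imwrite(f"pics/{name}.png",p[:,:,::-1])
    return p,d,k
def cloud(d,k):
    K,R,t=k; v,u=np.mgrid[:d.shape[0],:d.shape[1]]
    P=np.stack([(u-K[0,2])*d/K[0,0],(v-K[1,2])*d/K[1,1],d],-1)
    return (P-t)@R   # world
def down(yaw):  # tool y (closing) direction along angle yaw
    y=np.array([np.cos(yaw),np.sin(yaw),0]); z=np.array([0,0,-1.]); return np.column_stack([np.cross(y,z),y,z])
E
python3 - <<'E'
from h import *
for c in("top","side"):
    p,d,k=grab(c,c+"0"); np.savez(c+"0.npz",p=p,d=d)
    for n in ["pan","pan_grip","dispenser","pump_top","drip_cup","rod","cork_mat","blank_0","jar"]:
        print(c,n,[(np.round(r["at"],3).tolist(),round(r["confidence"],2)) for r in m.look_for(c,n)])
print(m.current_tcp_rot(),m.current_time())
E
```

```text
pics
top pan [([0.595, 0.066, 0.004], 0.65)]
top pan_grip [([0.6, 0.065, 0.002], 0.82), ([0.594, 0.069, 0.022], 0.26)]
top dispenser [([0.671, -0.132, 0.128], 0.88)]
top pump_top [([0.499, -0.312, 0.036], 0.73), ([0.671, -0.139, 0.184], 0.72)]
top drip_cup [([0.497, -0.311, 0.037], 0.69), ([0.618, 0.037, 0.018], 0.38)]
top rod [([0.527, -0.316, 0.122], 0.7)]
top cork_mat [([0.534, 0.304, 0.005], 0.56), ([0.571, 0.038, 0.02], 0.48)]
top blank_0 [([0.529, 0.298, 0.017], 0.57), ([0.5, 0.357, 0.018], 0.56), ([0.47, 0.273, 0.022], 0.46)]
top jar [([0.712, -0.238, 0.066], 0.85), ([0.624, 0.085, 0.02], 0.47)]
side pan []
side pan_grip [([0.581, 0.066, 0.029], 0.58)]
side dispenser [([0.672, -0.159, 0.102], 0.7)]
side pump_top [([0.673, -0.146, 0.191], 0.72)]
side drip_cup [([0.494, -0.325, 0.052], 0.55)]
side rod [([0.53, -0.33, 0.127], 0.57), ([0.352, -0.286, 0.011], 0.44)]
side cork_mat [([0.531, 0.298, 0.004], 0.92)]
side blank_0 []
side jar [([0.708, -0.261, 0.049], 0.77)]
[[-9.54204777e-01  2.99154214e-01  1.11809170e-05]
 [ 2.99154214e-01  9.54204777e-01  2.68283213e-05]
 [-2.64307907e-06  2.89445307e-05 -1.00000000e+00]] 1.0
```

View pics/top0.png

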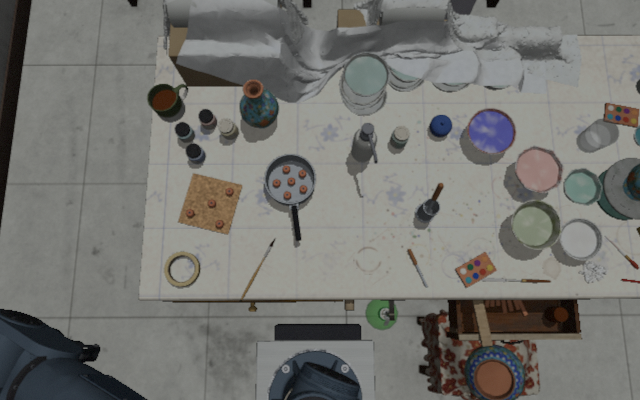

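View pics/side0.png

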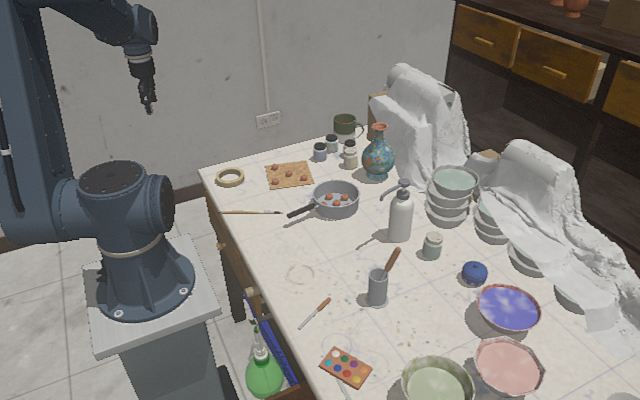

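Top view: pan at (290,181) with its handle end at (297,238), and four blanks on the mat at (229,191), (211,203), (190,212) and (220,224). The dispenser is at (365,142) with its spout at about (375,160). The cup is at (429,208), with the rod's top leaning to (438,186). The side view agrees, and the smaller look-alike rod lies flat near (315,313) in that picture.

```bash
cat >> h.py <<'E'
def reg(X,c,r,z0,z1):
    q=X.reshape(-1,3); s=(np.hypot(q[:,0]-c[0],q[:,1]-c[1])<r)&(q[:,2]>z0)&(q[:,2]<z1); return q[s]
def circ(q):
    A=np.c_[2*q[:,:2],np.ones(len(q))]; s=np.linalg.lstsq(A,(q[:,:2]**2).sum(1),rcond=None)[0]
    return s[:2],np.sqrt(s[2]+s[0]**2+s[1]**2)
def blanks(p,X,zlo,zhi,c,r):
    hsv=cv2.cvtColor(p,cv2.COLOR_RGB2HSV).astype(int); m_=(np.hypot(X[...,0]-c[0],X[...,1]-c[1])<r)&(X[...,2]>zlo)&(X[...,2]<zhi)
    n,l,s,ce=cv2.connectedComponentsWithStats(m_.astype(np.uint8))
    return [(X[l==i].mean(0).round(4).tolist(),int(s[i,4])) for i in range(1,n) if s[i,4]>6]
E
python3 - <<'E'
from h import *
X={}
for c in("top","side"):
    f=np.load(c+"0.npz"); X[c]=cloud(f["d"],cal(c))
    x=X[c]
    q=reg(x,(.6,.066),.09,.044,.058); print(c,"rim",circ(q),len(q),q[:,2].max())
    h=reg(x,(.46,.05),.075,.03,.055);print("handle",len(h), h.mean(0) if len(h) else 0, h[[h[:,0].argmin(),h[:,0].argmax()]] if len(h) else 0)
    if len(h)>5:
        u=np.linalg.svd(h[:,:2]-h[:,:2].mean(0))[2][0]; print("dir",u)
    q=reg(x,(.67,-.14),.12,.16,.2); print("head",len(q)); print(q[::max(1,len(q)//25)].round(3).tolist())
    q=reg(x,(.67,-.14),.05,.06,.12); print("bottle",q.mean(0),circ(q) if len(q)>5 else 0)
    q=reg(x,(.51,-.32),.09,.08,.095); print("cup rim",circ(q),len(q))
    q=reg(x,(.51,-.32),.11,.10,.2); print("rod",len(q),q[::max(1,len(q)//12)].round(3).tolist())
    f2=f["p"]; print("mat", blanks(f2,x,.011,.04,(.534,.303),.11)); print("in",blanks(f2,x,.012,.035,(.6,.066),.06))
    print("floorz",np.median(reg(x,(.4,0.2),.05,-.02,.03)[:,2]))
E
```

```text
top rim (array([0.59337168, 0.07039304]), np.float64(0.07101832070845071)) 300 0.057176812554064996
handle 270 [0.48251793 0.05487521 0.04480792] [[0.42170714 0.0454255  0.04542429]
 [0.53319319 0.03754307 0.05032238]]
dir [-0.98906262 -0.14749621]
head 231
[[0.703, -0.132, 0.191], [0.702, -0.138, 0.189], [0.698, -0.135, 0.19], [0.695, -0.129, 0.191], [0.693, -0.124, 0.191], [0.692, -0.147, 0.192], [0.69, -0.137, 0.19], [0.687, -0.127, 0.191], [0.688, -0.15, 0.19], [0.684, -0.139, 0.192], [0.681, -0.132, 0.192], [0.681, -0.124, 0.187], [0.679, -0.147, 0.19], [0.677, -0.145, 0.19], [0.675, -0.145, 0.186], [0.67, -0.145, 0.187], [0.66, -0.139, 0.192], [0.657, -0.147, 0.185], [0.648, -0.144, 0.188], [0.644, -0.149, 0.185], [0.634, -0.149, 0.189], [0.628, -0.153, 0.192], [0.62, -0.151, 0.191], [0.616, -0.159, 0.186], [0.608, -0.153, 0.186], [0.603, -0.154, 0.176]]
bottle [ 0.66829558 -0.12970278  0.09596573] (array([ 0.68845682, -0.13724639]), np.float64(0.030888391897660888))
cup rim (array([ 0.50256543, -0.31395085]), np.float64(0.02069362430683708)) 73
rod 110 [[0.551, -0.321, 0.163],
[... 1717 characters left out ...]
od 177 [[0.54, -0.32, 0.163], [0.541, -0.327, 0.162], [0.537, -0.327, 0.157], [0.532, -0.323, 0.15], [0.543, -0.33, 0.148], [0.536, -0.33, 0.145], [0.53, -0.327, 0.138], [0.524, -0.324, 0.132], [0.521, -0.318, 0.122], [0.529, -0.329, 0.124], [0.522, -0.329, 0.121], [0.516, -0.325, 0.114], [0.518, -0.324, 0.106]]
mat [([0.4998, 0.3505, 0.0176], 32), ([0.5271, 0.2913, 0.018], 33), ([0.5613, 0.2422, 0.0179], 35), ([0.4681, 0.2662, 0.0183], 32)]
in [([0.6532, 0.0894, 0.0295], 10), ([0.658, 0.0685, 0.0228], 24), ([0.5862, 0.1079, 0.0183], 36), ([0.6279, 0.0804, 0.0187], 35), ([0.5915, 0.0652, 0.0187], 38), ([0.5547, 0.0793, 0.0206], 17), ([0.6152, 0.0413, 0.0206], 8)]
floorz 0.0008493149435680648
```

```bash
cat >> h.py <<'E'
OFF=np.array([.002,.0015])   # top view bias (half the top/side difference)
def seeTop(name=None):
    p,d,k=grab("top",name); return p,cloud(d,k)
def matBlanks(p,X): return [np.array(b[0])[:2]-OFF for b in blanks(p,X,.011,.04,(.52,.29),.16) if 30<b[1]<90 and b[0][1]>.16]
def pan(X,guess):
    c=np.array(guess)
    for _ in range(3):
        q=reg(X,c,.085,.046,.058); q=q[abs(np.hypot(*(q[:,:2]-c).T)-.070)<(.02 if _==0 else .006)]; c,r=circ(q)
    h=reg(X,c,.19,.032,.056); h=h[(np.hypot(*(h[:,:2]-c).T)>.085)&(h[:,0]<c[0])]
    v=h[:,:2].mean(0)-c; return c-OFF*.7,r,v/np.linalg.norm(v),len(h)
def pick(b,yaw=np.pi/2):
    R=down(yaw); m.set_gripper(.75,25)
    m.move_ptp([*b,.09],R); m.move_l([*b,.0055],max_speed=.12)
    m.set_gripper(0.,25); m.move_l([*b,.11],max_speed=.2)
    return m.current_grip_width(),m.current_grip_force()
def drop(t,yaw=np.pi/2):
    R=down(yaw); m.move_ptp([*t,.11],R); m.move_l([*t,.028],max_speed=.12)
    m.set_gripper(.46); m.move_l([*t,.11],max_speed=.2)
E
python3 - <<'E'
from h import *
p,X=seeTop(); B=matBlanks(p,X); print(B)
print(pan(X,(.593,.07)))
b=B[0]; print(pick(b),m.current_time())
E
```

```text
[array([0.6582, 0.3323]), array([0.5641, 0.2449]), array([0.5301, 0.2934]), array([0.5027, 0.3538]), array([0.4712, 0.2692])]
(array([0.59357315, 0.06950792]), np.float64(0.07033546970579782), array([-0.99020464, -0.13962365]), 195)
(-0.0009486916688451696, 0.0) 5.3417
```

B[0] was a false hit outside the mat, one of the small decor vials. I'll check what happened there.

```bash
python3 - <<'E'
from h import *
print(m.current_force(),m.current_ee_pos())
p,X=seeTop()
cv2.imwrite("pics/t1.png",cv2.resize(p[60:260,120:340,::-1],None,fx=3,fy=3)[:600])
E
```

```text
[ 1.01053681 -0.19633879 -0.77034222] [0.657689   0.33179136 0.10806955]
```

View pics/t1.png

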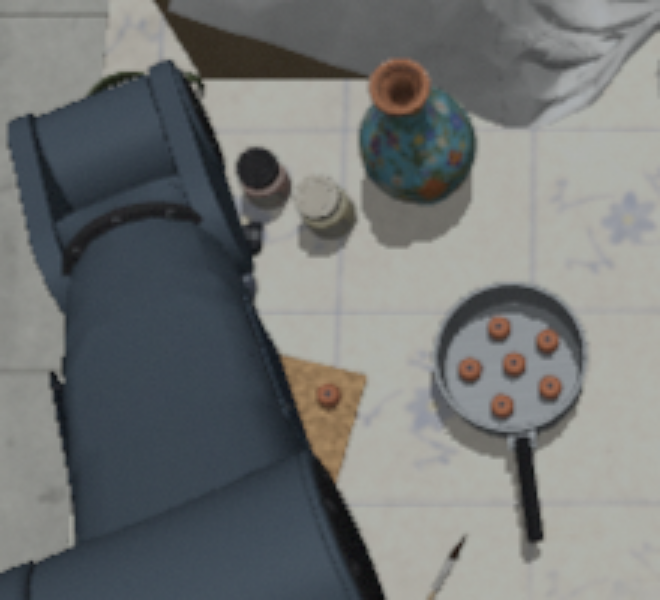

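The arm hides the mat and the front vial; the other vials and the pan are undisturbed, and the force reading is about 1 N. I'll add a copper-colour filter and carry on.

```bash
cat >> h.py <<'E'
def matBlanks(p,X):
    out=[]
    for b,a in blanks(p,X,.011,.035,(.53,.3),.13):
        b=np.array(b)
        s=np.hypot(X[...,0]-b[0],X[...,1]-b[1])<.012; r,g,bl=p[s].mean(0); 
        if 30<a<90 and r>1.6*bl: out.append(b[:2]-OFF)
    return out
E
python3 - <<'E'
from h import *
m.move_ptp([.45,.1,.2],down(np.pi/2))
p,X=seeTop(); B=matBlanks(p,X); print(B, blanks(p,X,.015,.12,(.66,.332),.03))
b=min(B,key=lambda b:b[1])
print(pick(b),m.current_time())
p,X=seeTop("t2"); print(pan(X,(.593,.07)))
E
```

```text
[array([0.5298, 0.2937]), array([0.5026, 0.3538])] [([0.6676, 0.3381, 0.0482], 234)]
(0.2359286631929673, 24.446533732116222) 10.2333
(array([0.59361147, 0.06954014]), np.float64(0.070407502172592), array([-0.99017429, -0.13983877]), 196)
```

```bash
cat >> h.py <<'E'
def dropAt(c,a,r=.027):
    a=np.radians(a); drop(c+r*np.array([np.cos(a),np.sin(a)]),(a+np.pi/2)%np.pi)
E
python3 - <<'E'
from h import *
p,X=seeTop(); c=pan(X,(.593,.07))[0]
dropAt(c,57); print(m.current_time(),m.current_force())
m.move_ptp([.40,.02,.2],down(np.pi/2))
p,X=seeTop(); B=matBlanks(p,X); print(B,m.current_time())
cv2.imwrite("pics/t3.png",cv2.resize(p[60:260,120:340,::-1],None,fx=3,fy=3)[:600])
E
```

```text
13.275 [ 0.26092966 -0.32824128  0.04376348]
[array([0.5641, 0.2449]), array([0.5026, 0.3539]), array([0.4712, 0.2694])] 14.2667
```

View pics/t3.png

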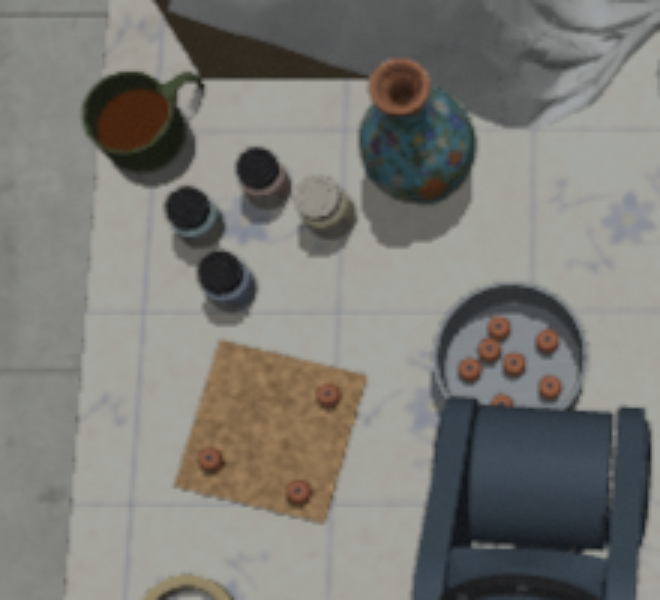

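The middle blank now lies in the pan at (488,350) in the crop. Three are left on the mat at (328,395), (210,460) and (298,492), and the vials stand where they did. Now the rest.

```bash
python3 - <<'E'
from h import *
for ang in (-18,131,204):
    m.move_ptp([.40,.02,.2],down(np.pi/2))
    p,X=seeTop(); B=matBlanks(p,X)
    if not B: print("none");break
    b=min(B,key=lambda b:b[1])
    w=pick(b); p,X=seeTop(); P=pan(X,(.593,.07)); print(b,w,P,m.current_time())
    if w[1]<5: print("miss"); break
    dropAt(P[0],ang)
m.move_ptp([.40,.18,.25],down(np.pi/2))
p,X=seeTop(); print(matBlanks(p,X),pan(X,(.593,.07)),blanks(p,X,.012,.04,(.593,.07),.06),m.current_time())
cv2.imwrite("pics/t4.png",cv2.resize(p[60:260,120:340,::-1],None,fx=3,fy=3)[:600])
E
```

```text
[0.5644 0.2452] (0.2497034105508533, 24.480694234371185) (array([0.5934785 , 0.06954906]), np.float64(0.0703235327448864), array([-0.99021579, -0.13954458]), 194) 18.125
[0.4709 0.269 ] (0.23178953790833723, 24.44064751267433) (array([0.59343747, 0.06959315]), np.float64(0.07035215774287072), array([-0.98999313, -0.14111555]), 193) 25.1167
[0.5026 0.3536] (0.2307934431470462, 24.447054862976074) (array([0.59354487, 0.06950426]), np.float64(0.07045068453854893), array([-0.99020332, -0.13963302]), 193) 32.4417
[] (array([0.59364966, 0.06965127]), np.float64(0.07038414198060543), array([-0.99010284, -0.14034371]), 195) [([0.6204, 0.0691, 0.0187], 196), ([0.5916, 0.1123, 0.0186], 48), ([0.5957, 0.0697, 0.0185], 48), ([0.5661, 0.0851, 0.0185], 102), ([0.5718, 0.0466, 0.019], 103)] 36.35
```

View pics/t4.png

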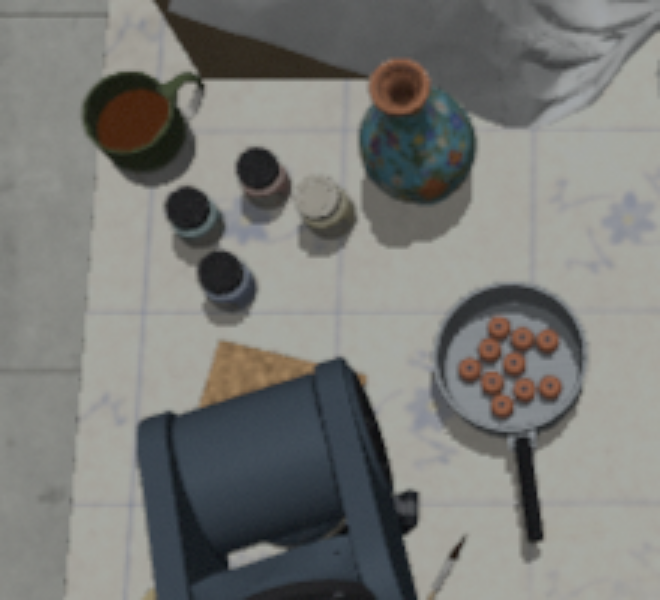

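All ten blanks lie flat in the pan. Next I grip the handle and slide the pan under the spout.

```bash
python3 - <<'E'
from h import *
p,X=seeTop(); c,r,v,n=pan(X,(.593,.07)); g=c+.131*v; print(c,v,g)
yaw=np.arctan2(v[1],v[0])+np.pi/2; yaw%=np.pi; R=down(yaw)
m.set_gripper(.6,25)
m.move_ptp([*g,.12],R); m.move_l([*g,.021],max_speed=.1)
m.set_gripper(0,60); print(m.current_grip_width(),m.current_grip_force(),m.current_force())
t=np.array([.574,-.163])
e=m.current_ee_pos(); m.move_l([e[0]+t[0]-c[0],e[1]+t[1]-c[1],e[2]],max_speed=.07)
print(m.current_force(),m.current_grip_force(),m.current_time())
m.set_gripper(.6); e=m.current_ee_pos(); m.move_l([e[0],e[1],.14],max_speed=.15)
m.move_ptp([.40,.05,.25],R)
p,X=seeTop("t5"); print(pan(X,t),m.current_time())
q=reg(X,(.687,-.139),.05,.187,.197);q=q[q[:,0]>.665];print(circ(q),q.mean(0),(q.min(0)+q.max(0))/2,len(q))
q=reg(X,(.60,-.155),.02,.165,.197);print(q.mean(0),q.min(0))
cv2.imwrite("pics/t5.png",cv2.resize(p[90:270,280:480,::-1],None,fx=3,fy=3))
E
```

```text
[0.59356102 0.06960745] [-0.99018427 -0.13976807] [0.46384688 0.05129784]
0.17256350649037777 58.48416030406952 [-1.34629424 -0.52788086  6.16030904]
[0.52144554 6.47131933 2.63329141] 58.9130437374115 42.5083
(array([ 0.57345013, -0.15878182]), np.float64(0.07043245770872911), array([-0.89969485, -0.43651939]), 276) 44.9583
(array([ 0.68703477, -0.13777491]), np.float64(0.012233757848796612)) [ 0.68735763 -0.13749037  0.19149382] [ 0.68485994 -0.13709597  0.19163552] 126
[ 0.60992552 -0.1553875   0.18399961] [ 0.60090606 -0.15932977  0.17245773]
```

View pics/t5.png

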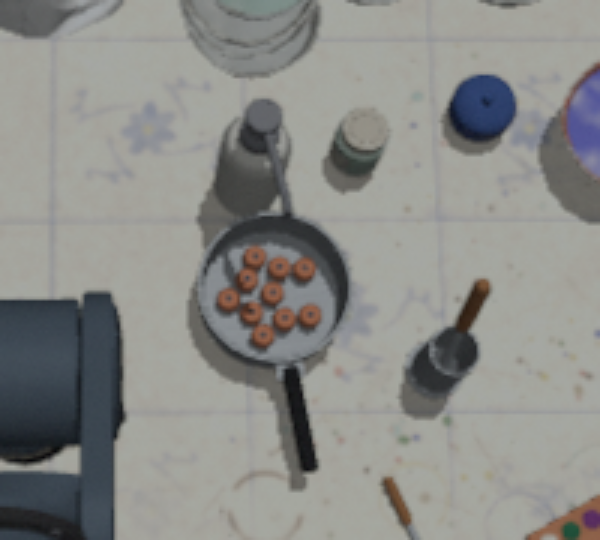

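The pan is under the spout: its outlet at (288,212) is inside the pan's rim once parallax is allowed for, 27 mm from the pan's centre. Now the press.

```bash
python3 - <<'E'
from h import *
R=down(np.pi/2); xy=[.6855,-.1385]
m.set_gripper(0,40)
m.move_ptp([*xy,.26],R); m.move_l([*xy,.198],max_speed=.1)
f0=m.current_force()
z=.198
while z>.168:
    z-=.002 if z>.180 else .001; m.move_l([*xy,z],max_speed=.03); m.dwell(.1)
    f=m.current_force()-f0; print(round(z,4),round(m.current_ee_pos()[2],4),f.round(1))
    if f[2]>18: break
m.dwell(.3); print(m.current_ee_pos(),m.current_force()-f0)
p,X=seeTop(); 
m.move_l([*xy,.26],max_speed=.1); print(m.current_time())
E
```

```text
0.196 0.1963 [ 0.7 -0.5  1.1]
0.194 0.194 [ 0.8  0.7 -0.8]
0.192 0.1921 [ 1.2 -0.3  1.3]
0.19 0.1902 [ 1.  -1.1  4.3]
0.188 0.1881 [ 0.6 -0.   4.1]
0.186 0.1861 [ 1.7 -0.6  5.2]
0.184 0.1842 [ 1.  -0.1  5.1]
0.182 0.1823 [ 1.6 -0.5  5.2]
0.18 0.1804 [ 1.  -0.5  6.7]
0.179 0.1795 [ 0.8 -0.3  8. ]
0.178 0.1785 [ 1.  -1.   6.4]
0.177 0.1776 [1.2 0.4 7.5]
0.176 0.1771 [-1.4 -0.1 10.6]
0.175 0.177 [-4.1  0.7 16.2]
0.174 0.1769 [-7.2  2.2 23.9]
[ 0.68575181 -0.13854783  0.17693044] [-7.14375452  1.42143855 22.51644307]
54.1583
```

The stop was reached: TCP stuck at 0.177 with the force rising to 24 N. Next I draw the pan out and look at it together with the rod.

```bash
cat >> h.py <<'E'
def pan2(X,guess,v0):
    c=np.array(pan(X,guess)[0]); v=np.array(v0)
    for _ in range(3):
        h=reg(X,c,.19,.034,.054); d=h[:,:2]-c; s=d@v; w=abs(d[:,0]*v[1]-d[:,1]*v[0]); k=(s>.085)&(w<.025)
        v=d[k].mean(0); v/=np.linalg.norm(v)
    return c,v,k.sum()
E
python3 - <<'E'
from h import *
m.move_ptp([.40,.05,.25],down(np.pi/2))
p,X=seeTop(); c,v,n=pan2(X,(.5735,-.16),(-.99,-.14)); g=c+.131*v; print(c,v,n,g)
R=down((np.arctan2(v[1],v[0])+np.pi/2)%np.pi)
m.set_gripper(.6,25); m.move_ptp([*g,.12],R); m.move_l([*g,.021],max_speed=.1)
m.set_gripper(0,60); print(m.current_grip_width(),m.current_grip_force())
t=np.array([.56,.05]); e=m.current_ee_pos(); m.move_l([e[0]+t[0]-c[0],e[1]+t[1]-c[1],e[2]],max_speed=.07)
m.set_gripper(.6); e=m.current_ee_pos(); m.move_l([e[0],e[1],.2],max_speed=.2)
m.move_ptp([.40,.3,.25],R)
p,X=seeTop("t6"); print(pan2(X,t,v),blanks(p,X,.012,.04,t,.058),m.current_time())
cv2.imwrite("pics/t6.png",cv2.resize(p[100:270,230:460,::-1],None,fx=3,fy=3))
# rod
S,d,k=grab("side"); Y=cloud(d,k)
for Z in (X,Y):
    q=reg(Z,(.53,-.32),.09,.115,.2); cm=q.mean(0); u=np.linalg.svd(q-cm)[2][0]; u*=np.sign(u[2])
    print("rod",len(q),cm,u,np.degrees(np.arccos(u[2])),q[q[:,2].argmax()], "cup",circ(reg(Z,(.50,-.315),.05,.08,.093)))
E
```

```text
[ 0.57339246 -0.15879976] [-0.98767933 -0.15649134] 198 [ 0.44400647 -0.17930013]
0.1751749477230491 58.766639828681946
(array([0.5603443 , 0.04687895]), array([-0.99128561, -0.1317302 ]), np.int64(187)) [([0.5638, 0.0545, 0.0188], 404), ([0.5627, 0.0465, 0.0185], 50), ([0.5396, 0.0118, 0.0192], 49)] 64.375
rod 93 [ 0.53604775 -0.32069574  0.14430441] [ 0.42260848 -0.12055333  0.89825885] 26.069863155327553 [ 0.5473464  -0.31999765  0.16622116] cup (array([ 0.50255484, -0.31393333]), np.float64(0.020753400405472317))
rod 146 [ 0.53196197 -0.32695796  0.14181141] [ 0.38779142 -0.06924108  0.9191428 ] 23.198915164734654 [ 0.53852762 -0.33038289  0.16842429] cup (array([ 0.49934069, -0.31622308]), np.float64(0.02098003398150373))
```

View pics/t6.png

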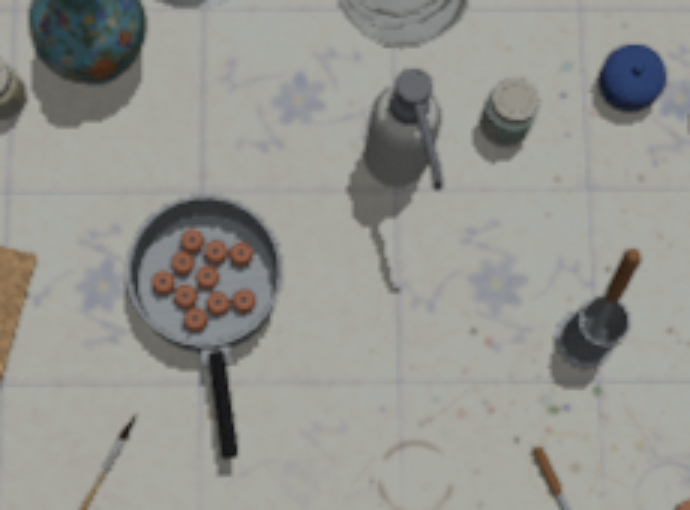

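Pan at (205,272) px in the crop, clear of the dispenser, with all ten blanks inside. The rod leans from the cup at (595,325) up to (630,255). Next I grasp it along its own axis.

```bash
cat >> h.py <<'E'
az,ti=np.radians(-15),np.radians(21)
UR=np.array([np.sin(ti)*np.cos(az),np.sin(ti)*np.sin(az),np.cos(ti)])
yR=np.array([-np.sin(az),np.cos(az),0]); RR=np.column_stack([np.cross(yR,-UR),yR,-UR])
G=np.array([.5305,-.323,.1285]); T0=G-.019*UR
RV=down(np.arctan2(yR[1],yR[0]))
E
python3 - <<'E'
from h import *
m.set_gripper(.6,25)
m.move_ptp([.42,-.1,.3],RV)
print(m.inverse_kinematics(T0,RR),m.inverse_kinematics(T0+.09*UR,RR))
m.move_ptp(T0+.09*UR,RR); m.move_l(T0,max_speed=.1); print(m.current_force())
m.set_gripper(0,30); print(m.current_grip_width(),m.current_grip_force(),m.current_force(),m.current_ee_pos()-T0)
p,d,k=grab("side"); cv2.imwrite("pics/s7.png",cv2.resize(p[170:350,300:500,::-1],None,fx=3,fy=3))
E
```

```text
[-0.57770173  0.77679889  1.30099493 -0.11294702  1.41464315 -1.84932222] [-0.56407958  0.7492094   1.13433298 -0.1069675   1.6090927  -1.85820171]
[-0.49780081  0.76002716  0.12911035]
0.17616920493908847 29.199586361646652 [ 1.29924456 -0.30000261  1.82521375] [ 0.00017073 -0.00013121  0.00028558]
```

View pics/s7.png

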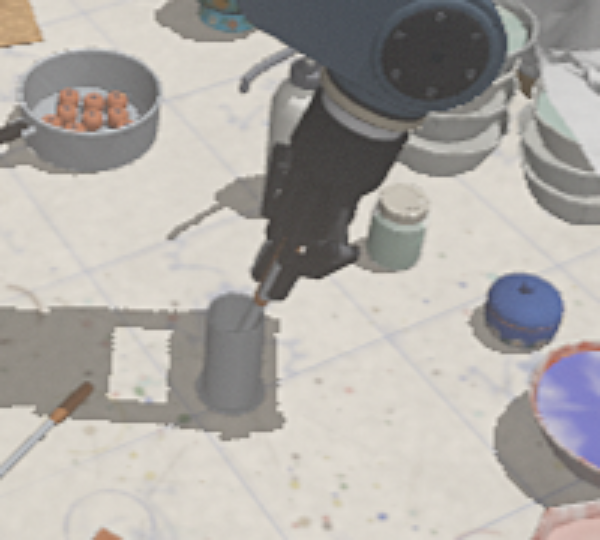

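```bash
python3 - <<'E'
from h import *
m.set_gripper(0,80)
m.move_l(T0+.125*UR,max_speed=.1); print(m.current_grip_width(),m.current_grip_force())
m.dwell(.2)
p,X=seeTop(); c,v,n=pan2(X,(.56,.047),(-.99,-.13)); print(c,v,n)
q=reg(X,c+OFF,.06,.012,.035)[:,:2]-OFF
best=max(((np.hypot(*(q-s).T).min(),*s) for a in np.linspace(0,2*np.pi,73) for r in np.linspace(.028,.05,12) for s in [c+r*np.array([np.cos(a),np.sin(a)])]))
print("entry",best)
np.save("entry.npy",np.array([*c,best[1],best[2]]))
m.move_ptp([best[1],best[2],.235],RV); m.dwell(.3)
w,d,k=grab("side"); cv2.imwrite("pics/s8.png",cv2.resize(w[60:260,240:460,::-1],None,fx=3,fy=3)); 
Y=cloud(d,k); 
for zz in (.13,.15,.17,.19): print(zz,reg(Y,best[1:],.03,zz-.005,zz+.005).mean(0))
print(m.current_ee_pos(),best[1:], reg(Y,best[1:],.03,.09,.2)[:,2].min(), m.current_time())
E
```

```text
0.1658177172861284 77.86188706755638
[0.5604836  0.04673728] [nan nan] 0
entry (np.float64(0.06743031120445904), np.float64(0.531804781956467), np.float64(0.0057796826630656314))
0.13 [0.52922004 0.00148293 0.12967864]
0.15 [0.52983943 0.0016354  0.15055137]
0.17 [0.52954856 0.00126215 0.17008094]
0.19 [0.53006077 0.0018365  0.1900041 ]
[0.53193566 0.00539431 0.23485011] (np.float64(0.531804781956467), np.float64(0.0057796826630656314)) 0.12567569405010054 72.275h.py:33: RuntimeWarning: Mean of empty slice.
  v=h[:,:2].mean(0)-c; return c-OFF*.7,r,v/np.linalg.norm(v),len(h)
  ret = um.true_divide(
h.py:55: RuntimeWarning: Mean of empty slice.
  v=d[k].mean(0); v/=np.linalg.norm(v)
```

View pics/s8.png

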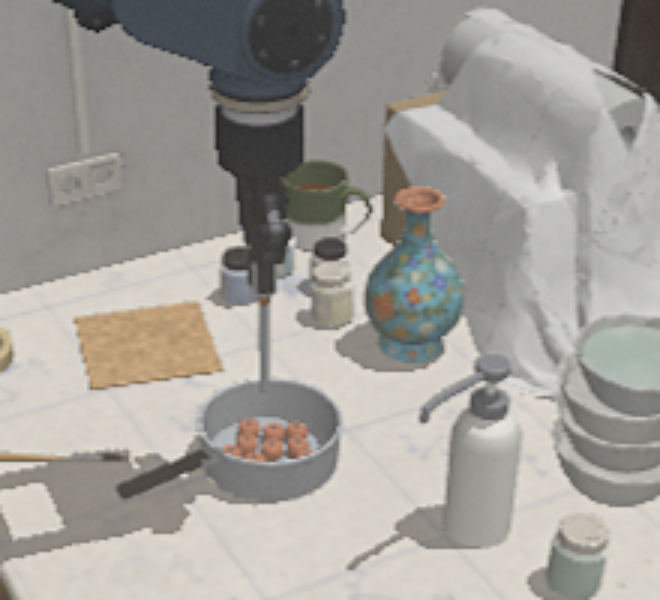

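The rod hangs straight and vertical, tip over the pan at about (265,390). The earlier top view of the blanks was blocked by the arm, so I'll move aside and redo the entry point.

```bash
python3 - <<'E'
from h import *
m.move_l([.45,-.2,.235],max_speed=.25)
p,X=seeTop(); c,v,n=pan2(X,(.56,.047),(-.99,-.13)); print(c,v,n)
q=reg(X,c+OFF,.058,.012,.035)[:,:2]-OFF; print(len(q))
L=[(np.hypot(*(q-s).T).min(),*s) for a in np.linspace(0,2*np.pi,73) for r in np.linspace(.028,.05,12) for s in [c+r*np.array([np.cos(a),np.sin(a)])]]
b=max(L); print(b,np.array(b[1:])-c)
np.save("entry.npy",np.array([*c,b[1],b[2]]))
if len(q)>350:
    m.move_ptp([b[1],b[2],.235],RV); m.move_l([b[1],b[2],.14],max_speed=.12); m.move_l([b[1],b[2],.123],max_speed=.05); m.dwell(.2)
    f0=m.current_force(); z=.123
    while z>.111:
        z-=.001; m.move_l([b[1],b[2],z],max_speed=.03); m.dwell(.1); f=m.current_force()-f0; print(round(z,3),f.round(1))
        if f[2]>4: break
print(m.current_time(),m.current_grip_width())
E
```

```text
[0.56038412 0.0468694 ] [-0.99128007 -0.13177183] 186
495
(np.float64(0.016339844810983693), np.float64(0.560384120887685), np.float64(-0.0031305972300471815)) [ 0.   -0.05]
0.122 [-0.8  0.3 -1.4]
0.121 [ 0.3  0.6 -0.5]
0.12 [ 0.1  0.7 -0.9]
0.119 [-0.4  2.  -0.8]
0.118 [-0.   0.8 -0.1]
0.117 [-0.7  0.5  6.1]
77.9917 0.17146691038282508
```

The floor is at TCP ≈ 0.117. I'll stir one turn first and check it.

```bash
cat >> h.py <<'E'
def stir(c,a0,turns,r0,r1,z,n=16,sp=.09):
    F=0; N=int(turns*n)
    for i in range(1,N+1):
        a=a0+2*np.pi*i/n; r=max(r1,r0+(r1-r0)*i/(n/4)) if r0>r1 else r1
        m.move_l([c[0]+r*np.cos(a),c[1]+r*np.sin(a),z],max_speed=sp); F=max(F,np.hypot(*m.current_force()[:2]))
    return F
E
python3 - <<'E'
from h import *
e=np.load("entry.npy"); c=e[:2]
print(stir(c,-np.pi/2,1,.05,.036,.1180),m.current_time(),m.current_grip_width(),m.current_force())
p,d,k=grab("side"); cv2.imwrite("pics/s9.png",cv2.resize(p[100:260,240:460,::-1],None,fx=3,fy=3)); Y=cloud(d,k)
q=reg(Y,c,.09,.044,.058); q=q[abs(np.hypot(*(q[:,:2]-c).T)-.07)<.012]; print(circ(q))
E
```

```text
1.650389308626227 83.0583 0.16739896196279666 [ 0.31992972 -1.61908302 -0.08542199]
(array([0.55773868, 0.04583669]), np.float64(0.07047920886504232))
```

View pics/s9.png

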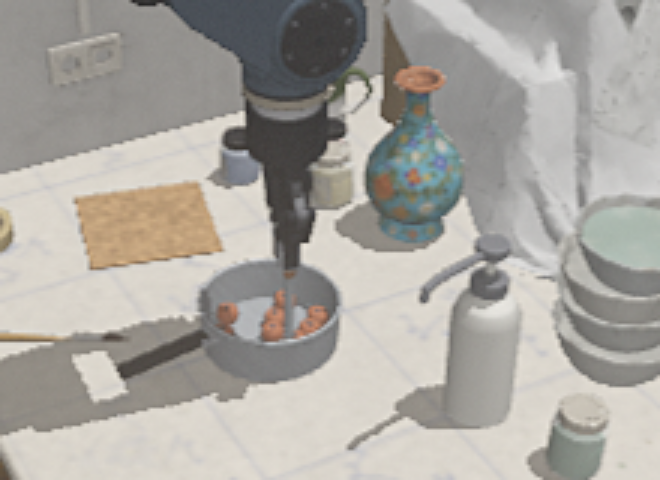

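The blanks have been pushed about, the pan has not moved, and forces are low. I'll carry on for 2.6 more turns, then lift out.

```bash
python3 - <<'E'
from h import *
e=np.load("entry.npy"); c=e[:2]
a=-np.pi/2
print(stir(c,a,1.5,.03,.039,.1178)); print(stir(c,a+3*np.pi,1.125,.03,.034,.1178),m.current_time())
t=m.current_ee_pos(); print(t,m.current_force(),m.current_grip_width())
m.move_l([t[0],t[1],.235],max_speed=.12)
m.move_l([.45,-.2,.24],max_speed=.25); m.dwell(.2)
p,X=seeTop(); print(pan2(X,c,(-.99,-.13)),blanks(p,X,.012,.045,c,.062),m.current_time())
cv2.imwrite("pics/t10.png",cv2.resize(p[100:270,230:460,::-1],None,fx=3,fy=3))
S,d,k=grab("side"); Y=cloud(d,k)
tt=m.current_ee_pos()
for zz in (.135,.155,.175,.195): print(zz,reg(Y,tt,.03,zz-.005,zz+.005).mean(0)-np.array([*tt[:2],0]))
E
```

```text
3.6943007205683696
4.3733968096765885 96.125
[0.53701726 0.07076695 0.11804307] [ 4.03334407 -1.69077948  0.09552452] 0.1659852561059294
(array([0.54982358, 0.04810177]), array([-0.97171693, -0.23614869]), np.int64(187)) [([0.604, 0.0424, 0.0243], 271), ([0.5672, 0.0018, 0.0194], 48), ([0.5658, 0.0996, 0.0187], 43), ([0.5596, 0.0407, 0.0184], 51), ([0.5359, 0.0765, 0.0189], 51), ([0.5094, 0.0718, 0.0198], 21), ([0.5072, 0.0258, 0.0182], 22), ([0.5023, 0.0501, 0.0186], 19)] 98.7917
0.135 [-0.00270336 -0.00392639  0.13631863]
0.155 [-0.00271051 -0.0035462   0.15450212]
0.175 [-0.0024995  -0.00390866  0.17516361]
0.195 [-0.00306332 -0.0034669   0.19483334]
```

View pics/t10.png

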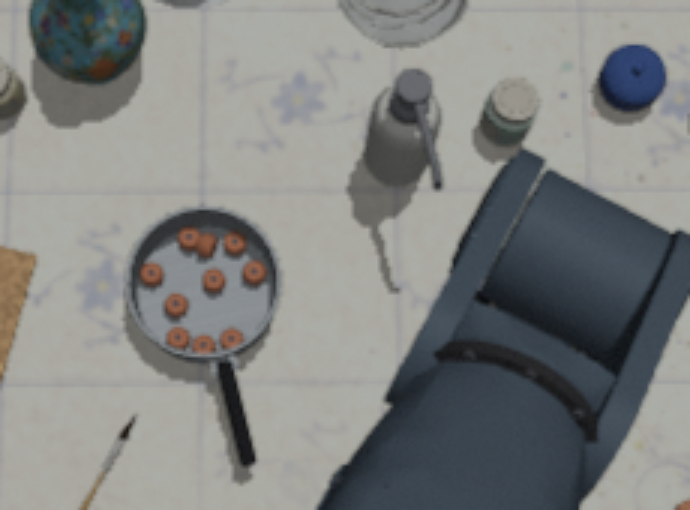

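All ten blanks are in the pan and have been stirred; one at (206,243) stands on edge. The pan is flat and has shifted about 1 cm. Now the rod goes back.

```bash
python3 - <<'E'
from h import *
m.move_ptp(T0+.125*UR,RR); m.dwell(.2); f0=m.current_force()
for s in np.arange(.115,.0,-.01):
    m.move_l(T0+s*UR,max_speed=.1); f=m.current_force()-f0
    if np.linalg.norm(f)>8: print("contact",s,f); break
m.move_l(T0+.001*UR,max_speed=.05); print(m.current_force()-f0)
m.set_gripper(.3,25); m.dwell(.4); m.set_gripper(.6)
m.move_l(T0+.1*UR,max_speed=.12); m.move_ptp([.38,.25,.3],down(np.pi/2)); m.dwell(.5)
p,X=seeTop(); S,d,k=grab("side"); print(m.current_time())
a=cv2.resize(p[90:270,240:460],None,fx=2,fy=2); b=cv2.resize(S[160:340,280:500],None,fx=2,fy=2)
cv2.imwrite("pics/f.png",np.hstack([a[:,:400],b[:,:400]])[:,:,::-1])
q=reg(X,(.53,-.32),.09,.115,.2); print(q.mean(0),q[q[:,2].argmax()])
E
```

```text
[ 0.8929607  -0.04100975 -0.72070426]
107.925
[ 0.53577965 -0.32193134  0.14408675] [ 0.54391099 -0.32674705  0.16918022]
```

View pics/f.png

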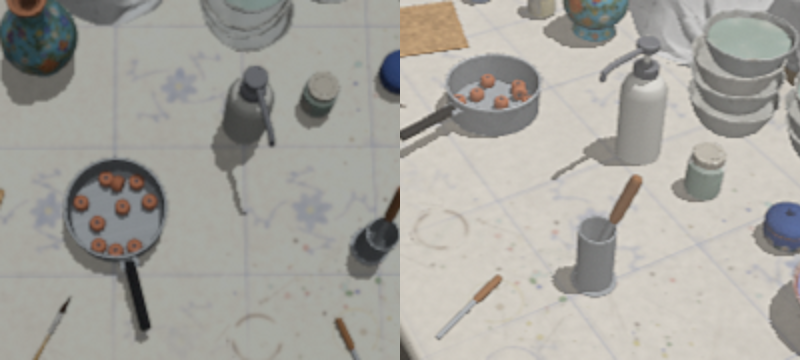

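The rod leans in its cup again, the pan is flat with ten blanks in it, and the jar is unmoved. Handing in.

```bash
python3 -c "
from h import *
print(m.sign_off())"
```

```text
the job is handed in; nothing more can be done
None
```

The job is handed in at about 108 s of 210 s: all four mat blanks joined the six in the pan, the pan was dosed and drawn clear, the blanks got about 3.6 turns (the pan slid about 1 cm) with none lost, the rod is back in its cup, and the jar was not touched; one early pick went to a decor vial by mistake but moved nothing I could see.

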